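Pin the vial shuttle of an autosampler

TASK

Slide the vial shuttle along its track by its black grip until its brass bushing stands directly under the brass bushing of the fixed white bracket. Then take the steel rod by its white knob out of its stand and thread it down through the bracket's bushing and on through the shuttle's bushing, and finish while still holding it there, upright and at rest, with its tip standing clearly out below the shuttle's bushing but off the base plate. Leave the bottle, the jar and the screwdriver alone.

Things in the scene. Friction and masses are not known exactly. Their poses are not given: they have to be found in the camera images.
- track: fixed unit: aluminium base plate 235 x 260 mm, 12 mm thick, with a steel rail 30 mm wide along y whose top is 60 mm above the bench, and a black end block at each end of the rail (68 mm high). Origin on the bench, under the rail's middle; its y axis runs along the rail, x across it (plate from x = -75 to +160 mm), z up
- shuttle (a joint): position of the grey vial shuttle (plate 130 x 60 x 12 mm, top 74 mm above the bench, two capped vials 26 mm tall on it between grip and bushing) along the rail, 0 to 0.15 m, growing along the track's +y; at value q the shuttle stands at y = q - 0.075 m in the track's frame. Friction 1.5 N; it stays where it is left
- shuttle_grip (a point): centre of the shuttle's black grip block, 28 mm across the rail (x), 20 mm along it (y), 45 mm tall (74 to 119 mm above the bench): pinch it along the rail. It lies at x = -35 mm in the track's frame; axes as the track's
- lower_bush (a point): centre of the upper rim of the shuttle's brass bushing, 77 mm above the bench: upright tube, bore 15 mm, outside 29 mm, 18 mm long (59 to 77 mm above the bench). It lies at x = +60 mm in the track's frame, 95 mm across from the grip's centre; nothing but the base plate (its top 12 mm above the bench) is below it
- upper_bush (a point): centre of the upper rim of the brass bushing in the fixed white bracket, 130 mm above the bench: upright tube, bore 15 mm, outside 29 mm, 18 mm long (112 to 130 mm above the bench), on an arm 44 mm wide from a post that stands 74 mm away on the track's +x side. It lies at x = +60 mm in the track's frame, so the shuttle's bushing passes right below it; where along the rail it stands differs from run to run
- rod_knob (a point): centre of the rod's round white knob, diameter 24 mm, 30 mm tall, its z along the rod upwards. Below it is a steel rod of diameter 12 mm, 120 mm long from the knob's underside to the tip, so the tip is 135 mm below this point. The last 12 mm taper to 7 mm at the tip. Rod and knob weigh about 0.14 kg (0.11 to 0.18)
- rod_tip (a point): centre of the rod's lower end face, z along the rod upwards
- stand: fixed rod stand: disc of diameter 60 mm, 10 mm thick, with an upright grey tube, outside 29 mm, bore 13 mm, up to 55 mm above the bench. The rod stands in it, tip 10 mm above the bench, and must be lifted 45 mm to come free. Origin under its centre, on the bench
- bottle: loose amber bottle, diameter 48 mm, 90 mm tall, origin under its centre; leave alone
- jar: loose white jar, diameter 52 mm, 55 mm tall, origin under its centre; leave alone
- driver: loose screwdriver lying on the bench, about 200 mm long; leave alone
Mind the look-alikes: they are no part of the job. What is shaped like the part that bears rod_knob but brown, red or turquoise is not meant.

How it is judged:
By the outcome, as a careful person would: the job done as asked, in the order asked, and still so for the second after the job is handed in, while the arm keeps its last pose, push and grip.
It also fails if it takes over 67 s, if anything falls off the work surface, if the arm or the gripper's body presses on something with over 40 N, if the wrist force passes 120 N, or if a joint passes its speed limit or range.

ROBOT

A 7-joint arm with a two-finger parallel gripper is mounted at the origin on the work surface. World frame = base frame: x ahead of the robot, y to its left, z up, the work surface at z = 0. Lengths are in m, angles in rad, forces in N, time in s.
With the tool pointing down it reaches from about 0.425 to 0.925 m from the base axis. Payload 6.8 kg.
Tool frame: the origin (TCP) lies midway between the tips of the shut fingers; the grasp point (between the pads) lies 19 mm behind it (grip_point_offset is the distance from the TCP to the grasp point, in m); y points along the fingers, x is the direction in which the jaws open and shut, and the axes are right-handed (so a half turn about y gives the same grasp; the last joint's range is limited). The gripper opens to 85 mm and grips with 20 to 120 N. Pads are 22 mm wide; open, the fingers measure 114 mm over their backs; the gripper's body (76 mm by 85 mm) begins 54 mm behind the grasp point. The pads swing forward as they close: fully open they stand 13 mm farther back than shut.
Start: joints at [1.072, 0.477, 0.022, 1.555, -0.011, 1.109, -0.083], TCP at [0.257, -0.624, 0.231] pointing down, gripper open.
Joint ranges: [-2.96, 2.96], [-0.34, 2.1], [-1.41, 1.46], [0.24, 2.44], [-1.37, 4.51], [0.17, 1.92], [-2.96, 2.96]. Speed limits (rad/s): [2.39, 2.39, 3.14, 3.14, 3.14, 3.14, 3.14].

INTERFACE

Orientations are given as a unit quaternion [w, x, y, z].
In Python, from station import get_obs, read_camera, hand_in, grip_point_offset gives the robot as it stands.
- The arm moves only by the tool play_rows, never from a script. Its argument "increments" is a list of rows, each a list of 2 entries, a list of its own where there are three numbers: the shift along the tool's x, y, z in m, then the turn, a rotation vector about the tool's x, y, z in degrees. In form: [[[tx, ty, tz], [ax, ay, az]], ...]. A call has 1 to 20 rows; each row shifts and turns the commanded pose from where the row before left it, along the tool's axes as they then stand; what a row does not reach is not made up. A row lasts 1/12 s, in which the tool goes at most 41.7 mm and 7.16 degrees, less where a joint would pass 70% of its speed; a pose out of reach is approached as far as the arm can. A call with a gripper value outside its range is refused whole. "gripper" is the finger opening in m, from 0 to 0.0854, set as the call begins (left out, the last holds). The fingers move at their own pace and stop on an object; "grip_force" is the grip in N (left out, the last holds). Time passes only in rows, so rows that do not move let the fingers close. It gives the time, the measured TCP pose, the force and the opening at its end, in the units of the state.
- get_obs(): the state, without advancing time (a new reading comes with each control period).
- read_camera(name): name is "side" or "top"; returns a dict with "color" (384x512x3 uint8, red, green, blue), "range_z" (384x512 float32, m along the optical axis (not along the pixel's ray), 0 where there is no reading), "intrinsics" (3x3 intrinsics, pixels), "R" (3x3) and "t" (3): a world point X has camera coordinates R X + t. Camera axes: x right, y down, z forward; pixel columns grow to the right and rows downward; lengths in m; the calibration is good to about 2 mm. A picture is of the moment at which its call begins.
- hand_in(): hands the job in, once; it reports no verdict.
The state is a dict: "t": time; "q": joint angles; "joint_vel": joint speeds; "joint_torque": joint torques, N m; "eef_pos": TCP position; "tool_rot": TCP orientation; "contact_force": force on the tool from outside, world axes, zero at the start; "torque": the same for the moment, N m; "gripper_width": opening from 0.0 (shut) to 1.0 (fully open).
Only numpy, scipy, OpenCV 4.12 (cv2) and the standard library are available. Lean on these libraries where they do the work, as an engineer would, in place of code of your own. Each camera call takes 0.05 s, during which the arm holds its last target. There are 200 camera calls.

## Working session

There is one attempt and no reset: what is moved stays moved. The work goes in short steps, Python scripts to look and compute and a tool call to move; the robot and the scene stay as the last step left them, time stands still between calls to the robot, and variables do not carry over. Pictures are saved under pics/ and viewed, about 8 in all and at most 12, crops included, and the job is handed in when it is done.

Besides the shell and the picture viewer there is one more tool, called as a command line: name --argument value ..., lists and objects as JSON in quotes. play_rows: Moves the arm, as the interface text tells. Its arguments: {"type":"object","properties":{"increments":{"type":"array","items":{"type":"array"}},"gripper":{"type":"number"},"grip_force":{"type":"number"}},"required":["increments"]}

```bash
mkdir -p pics; ls; cat > h.py <<'E'
import numpy as np, cv2
from station import get_obs, read_camera, hand_in, grip_point_offset
def snap(n,tag):
    c=read_camera(n); cv2.imwrite(f'pics/{tag}.png',c['color'][:,:,::-1]); np.savez(f'/tmp/{tag}.npz',**{k:np.array(v) for k,v in c.items()}); return c
def load(tag): return dict(np.load(f'/tmp/{tag}.npz'))
def world(c,u,v,d=None):
    d=c['range_z'][int(v),int(u)] if d is None else d
    K=c['intrinsics']; p=np.linalg.inv(K)@[u,v,1]*d
    return c['R'].T@(p-c['t'])
def atz(c,u,v,z):
    r=c['R'].T@(np.linalg.inv(c['intrinsics'])@[u,v,1]); o=-c['R'].T@c['t']
    return o+r*(z-o[2])/r[2]
def px(c,X):
    p=c['intrinsics']@(c['R']@np.array(X)+c['t']); return p[:2]/p[2]
E
python3 - <<'E'
from h import *
for n in('top','side'):
    c=snap(n,n+'0'); print(n,c['intrinsics'][0],-c['R'].T@c['t'],c['R'].round(2).tolist())
a=cv2.imread('pics/top0.png');b=cv2.imread('pics/side0.png')
print(get_obs(),grip_point_offset)
E
```

```text
pics
top [348.58590463   0.         257.41758003] [ 0.42202205 -0.12425943  1.00621833] [[-0.02, -1.0, -0.03], [-0.98, 0.02, -0.18], [0.18, 0.03, -0.98]]
side [382.41723935   0.         259.675812  ] [0.01765378 0.56140603 0.63841015] [[-0.74, -0.67, -0.01], [-0.34, 0.38, -0.86], [0.58, -0.64, -0.51]]
{'t': 0.1, 'q': array([ 1.07190188,  0.4777319 ,  0.02238001,  1.55633426, -0.01147303,
        1.10930398, -0.08309611]), 'joint_vel': array([-0.00140289, -0.00316095,  0.00179614, -0.0027553 , -0.00186127,
       -0.00074886,  0.00189504]), 'joint_torque': array([ 5.01756746e-03, -5.97754455e+01,  1.61438048e+00, -2.81954437e+01,
        1.29136280e-02,  5.09065198e-03, -3.28168323e-05]), 'eef_pos': array([ 0.25688438, -0.62363925,  0.23042171]), 'tool_rot': array([ 0.58783921, -0.58728839,  0.39392006, -0.39289235]), 'contact_force': array([-1.32680614, -0.75017751,  0.61460498]), 'torque': array([ 0.04930687, -0.036778  , -0.00280507]), 'gripper_width': 0.9958496667349165} 0.0187
```

View pics/top0.png

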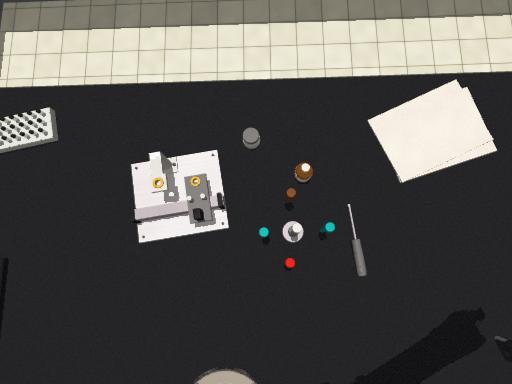

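View pics/side0.png

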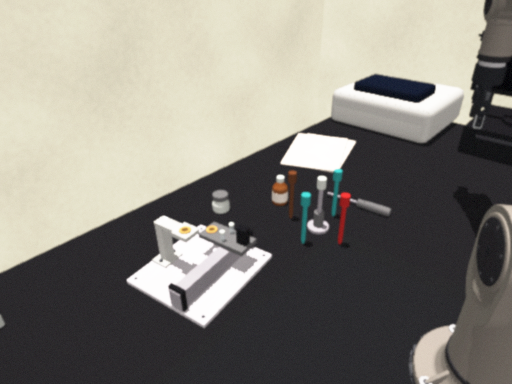

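The top view shows the track around (180,195), with the bracket bushing at (158,183), the shuttle bushing at (195,182) and the grip at (198,214). The white-knob rod is at (294,230) with coloured decoys close around it. I'll enlarge both areas.

```bash
python3 - <<'E'
from h import *
a=cv2.imread('pics/top0.png')
l=cv2.resize(a[145:245,125:235],None,fx=5,fy=5,interpolation=cv2.INTER_CUBIC)[:, :]
r=cv2.resize(a[180:275,255:345],None,fx=5,fy=5,interpolation=cv2.INTER_CUBIC)
cv2.imwrite('pics/tl.png',l)
b=cv2.imread('pics/side0.png')
s=cv2.resize(b[205:305,130:270],None,fx=4,fy=4,interpolation=cv2.INTER_CUBIC)
q=cv2.resize(b[165:265,270:360],None,fx=4,fy=4,interpolation=cv2.INTER_CUBIC)
top=np.zeros((475,800,3),np.uint8); top[:475,:450]=r
top[:400,450:800]=q[:, :350]
cv2.imwrite('pics/rods.png',top)
E
```

```text
(no output)
```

View pics/tl.png

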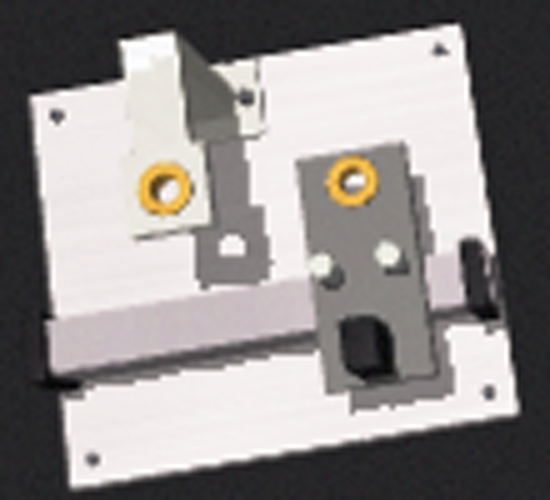

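View pics/rods.png

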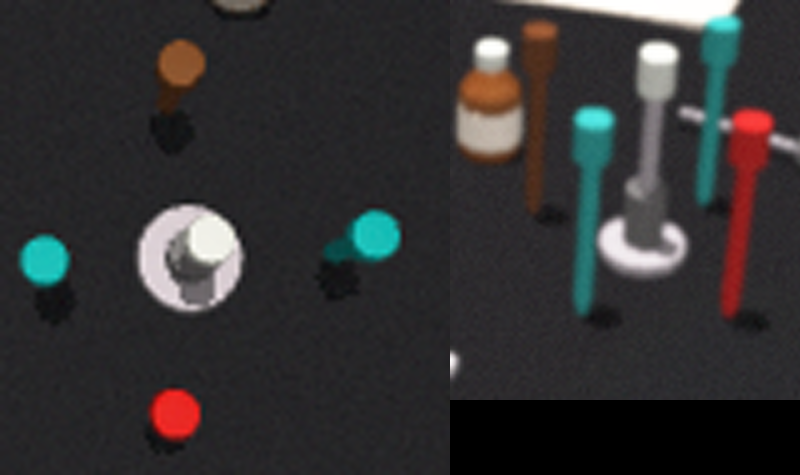

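```bash
python3 - <<'E'
from h import *
from scipy.optimize import least_squares
c=load('top0')
f=lambda x,y,o:((x+.5)/5-.5+o[0],(y+.5)/5-.5+o[1])
T=(125,145);Rr=(255,180)
obj=np.array([[.16,.13],[.16,-.13],[-.075,-.13],[-.075,.13]])
W=np.array([atz(c,*f(x,y,T),.012)[:2] for x,y in[(30,95),(460,25),(520,412),(70,490)]])
def tr(p,P): s,k=np.sin(p[2]),np.cos(p[2]); return P@np.array([[k,s],[-s,k]])+p[:2]
r=least_squares(lambda p:(tr(p,obj)-W).ravel(),[.5,.2,0]); p=r.x
print('track',p,np.degrees(p[2]),r.fun.round(4))
inv=lambda X:(X[:2]-p[:2])@np.array([[np.cos(p[2]),-np.sin(p[2])],[np.sin(p[2]),np.cos(p[2])]])
for n,x,y,z in[('up',164,189,.13),('low',352,181,.077),('gripmid',365,340,.119)]:
    X=atz(c,*f(x,y,T),z); print(n,X,inv(X), world(c,*f(x,y,T))[2])
print('knob',atz(c,*f(211,240,Rr),.160),'disc',atz(c,*f(190,258,Rr),.01),'tube')
for n,x,y in[('brown',182,63),('tealL',45,260),('tealR',376,235),('red',175,414)]: print(n,atz(c,*f(x,y,Rr),.15), world(c,*f(x,y,Rr)))
# refine with depth: knob
d=c; H=[]
v,u=np.mgrid[180:275,255:345]; u=u.ravel();v=v.ravel()
z=c['range_z'][v,u]; ok=z>0
X=(np.linalg.inv(c['intrinsics'])@np.vstack([u,v,np.ones_like(u)])*z-c['t'][:,None]); X=(c['R'].T@X).T
k=ok&(X[:,2]>.15)&(np.hypot(X[:,0]-.331,X[:,1]+.24)<.15)
cols=c['color'][v,u]
for a,b in zip(X[k],cols[k]): print(a.round(3),b) if b.min()>120 else None
E
```

```text
track [0.54818636 0.12684735 0.14698604] 8.421679931716616 [-0.0004  0.0003  0.0014 -0.0004 -0.0011  0.0002  0.0001 -0.0001]
up [0.60428624 0.15823923 0.13      ] [0.06009252 0.02283714] 0.014256582623744546
low [0.61731673 0.07162026 0.077     ] [ 0.06029652 -0.06475623] 0.01505093841000752
gripmid [0.52487083 0.05486711 0.119     ] [-0.03360615 -0.06778935] 0.11986599176546604
knob [ 0.47872114 -0.19445242  0.16      ] disc [ 0.47884034 -0.19464352  0.01      ] tube
brown [ 0.56730905 -0.18419328  0.15      ] [ 0.56733881 -0.18420556  0.14982463]
tealL [ 0.47125386 -0.11408347  0.15      ] [ 0.47116959 -0.11410089  0.15146552]
tealR [ 0.4802379 -0.2754592  0.15     ] [ 0.48013375 -0.27518869  0.15153184]
red [ 0.39655566 -0.17494113  0.15      ] [ 0.3966623  -0.17472891  0.15358526]
[ 0.475 -0.199  0.166] [240 240 232]
[ 0.475 -0.202  0.162] [239 238 230]
[ 0.475 -0.204  0.161] [228 227 221]
[ 0.473 -0.192  0.162] [240 240 233]
[ 0.473 -0.197  0.163] [241 240 232]
[ 0.473 -0.199  0.163] [238 239 231]
[ 0.473 -0.202  0.16 ] [236 236 228]
[ 0.471 -0.188  0.158] [195 195 184]
[ 0.47  -0.19   0.163] [240 240 233]
[ 0.471 -0.192  0.161] [242 241 234]
[ 0.47  -0.194  0.163] [240 240 233]
[ 0.47  -0.197  0.163] [241 241 232]
[ 0.47  -0.199  0.162] [236 236 228]
[ 0.469 -0.19   0.153] [136 136 127]
[ 0.468 -0.192  0.16 ] [160 159 150]
[ 0.468 -0.195  0.159] [187 187 177]
[ 0.468 -0.197  0.155] [149 150 141]
```

```bash
cat >> h.py <<'E'
from scipy.spatial.transform import Rotation as Ro
def pose():
    o=get_obs(); q=o['tool_rot']; return o,o['eef_pos'],Ro.from_quat([q[1],q[2],q[3],q[0]])
def tgt(yaw): # tool x at world heading yaw (rad), tool y down
    x=np.array([np.cos(yaw),np.sin(yaw),0]); y=np.array([0,0,-1.]); return Ro.from_matrix(np.c_[x,y,np.cross(x,y)])
def plan(pos,yaw):
    o,p,R=pose(); T=tgt(yaw)
    print('t',o['t'],'pos',p.round(4),'turn first deg',(R.inv()*T).as_rotvec(degrees=True).round(2),'then shift (target axes) m',T.inv().apply(np.array(pos)-p).round(4))
    return T
E
python3 - <<'E'
from h import *
o,p,R=pose(); print(R.as_matrix().round(3), o['q'])
th=.147; c,s=np.cos(th),np.sin(th)
g=np.array([.5482,.1268])+np.array([[c,-s],[s,c]])@[-.035,-.0655]; print(g)
cam=load('top0')
for x,y in[(320,262),(388,252)]:
    X=atz(cam,(x+.5)/5+124.5,(y+.5)/5+144.5,.1)[:2]-[.5482,.1268]; print('vial',np.array([[c,s],[-s,c]])@X)
for yaw in(th+np.pi/2,th-np.pi/2): plan([*g,.20],yaw)
E
```

```text
[[ 0.381 -0.001  0.925]
 [-0.925  0.001  0.381]
 [-0.002 -1.    -0.   ]] [ 1.07190188  0.4777319   0.02238001  1.55633426 -0.01147303  1.10930398
 -0.08309611]
[0.52317134 0.05687993]
vial [ 0.01426821 -0.04618625]
vial [ 0.01347557 -0.08261083]
t 0.1 pos [ 0.2569 -0.6236  0.2304] turn first deg [-1.3000e-01 -1.6603e+02 -3.0000e-02] then shift (target axes) m [ 0.6342  0.0304 -0.3631]
t 0.1 pos [ 0.2569 -0.6236  0.2304] turn first deg [ 0.02 13.97 -0.09] then shift (target axes) m [-0.6342  0.0304  0.3631]
```

play_rows --increments '[[[0, 0, 0], [0, 4.66, 0]], [[0, 0, 0], [0, 4.66, 0]], [[0, 0, 0], [0, 4.65, 0]], [[-0.026, 0, 0.015], [0, 0, 0]], [[-0.026, 0, 0.015], [0, 0, 0]], [[-0.026, 0, 0.015], [0, 0, 0]], [[-0.026, 0, 0.015], [0, 0, 0]], [[-0.026, 0, 0.015], [0, 0, 0]], [[-0.026, 0, 0.015], [0, 0, 0]], [[-0.026, 0, 0.015], [0, 0, 0]], [[-0.026, 0, 0.015], [0, 0, 0]], [[-0.026, 0, 0.015], [0, 0, 0]], [[-0.026, 0, 0.015], [0, 0, 0]], [[-0.026, 0, 0.015], [0, 0, 0]], [[-0.026, 0, 0.015], [0, 0, 0]], [[-0.026, 0, 0.015], [0, 0, 0]], [[-0.026, 0, 0.015], [0, 0, 0]], [[-0.026, 0, 0.015], [0, 0, 0]], [[-0.026, 0, 0.015], [0, 0, 0]], [[-0.026, 0, 0.015], [0, 0, 0]]]' --gripper 0.06

```text
t: 1.77
eef_pos: [0.4447, -0.1481, 0.2311]
tool_rot: [-0.535, 0.535, -0.462, 0.462]
contact_force: [-0.3, -0.6, -0.2]
gripper_width: 0.705
```

```bash
python3 - <<'E'
from h import *
plan([.5232,.0569,.20],.147-np.pi/2); print(get_obs()['q'].round(2))
E
```

```text
t 1.7667 pos [ 0.4447 -0.1481  0.2311] turn first deg [ 0.02 -0.01 -0.  ] then shift (target axes) m [-0.1913  0.0311  0.1077]
[ 0.39  0.15 -0.22  2.02  0.04  0.98 -1.27]
```

play_rows --increments '[[[-0.0239, 0, 0.01346], [0, 0, 0]], [[-0.0239, 0, 0.01346], [0, 0, 0]], [[-0.0239, 0, 0.01346], [0, 0, 0]], [[-0.0239, 0, 0.01346], [0, 0, 0]], [[-0.0239, 0, 0.01346], [0, 0, 0]], [[-0.0239, 0, 0.01346], [0, 0, 0]], [[-0.0239, 0, 0.01346], [0, 0, 0]], [[-0.0239, 0, 0.01346], [0, 0, 0]], [[0, 0.02, 0], [0, 0, 0]], [[0, 0.02, 0], [0, 0, 0]], [[0, 0.02, 0], [0, 0, 0]], [[0, 0.02, 0], [0, 0, 0]], [[0, 0.015, 0], [0, 0, 0]], [[0, 0.015, 0], [0, 0, 0]], [[0, 0.015, 0], [0, 0, 0]], [[0, 0.01, 0], [0, 0, 0]], [[0, 0.01, 0], [0, 0, 0]], [[0, 0, 0], [0, 0, 0]]]'

```text
t: 3.27
eef_pos: [0.522, 0.0551, 0.0845]
tool_rot: [-0.535, 0.536, -0.463, 0.461]
contact_force: [0.3, 0.2, 0.1]
gripper_width: 0.7
```

```bash
python3 - <<'E'
from h import *
plan([.5232,.0569,.086],.147-np.pi/2)
snap('side','side1');a=cv2.imread('pics/side1.png');cv2.imwrite('pics/s1.png',cv2.resize(a[150:320,110:310],None,fx=4,fy=3.5)[:, :800])
E
```

```text
t 3.2667 pos [0.522  0.0551 0.0845] turn first deg [ 0.18  0.   -0.  ] then shift (target axes) m [-0.0016 -0.0015  0.0015]
```

View pics/s1.png

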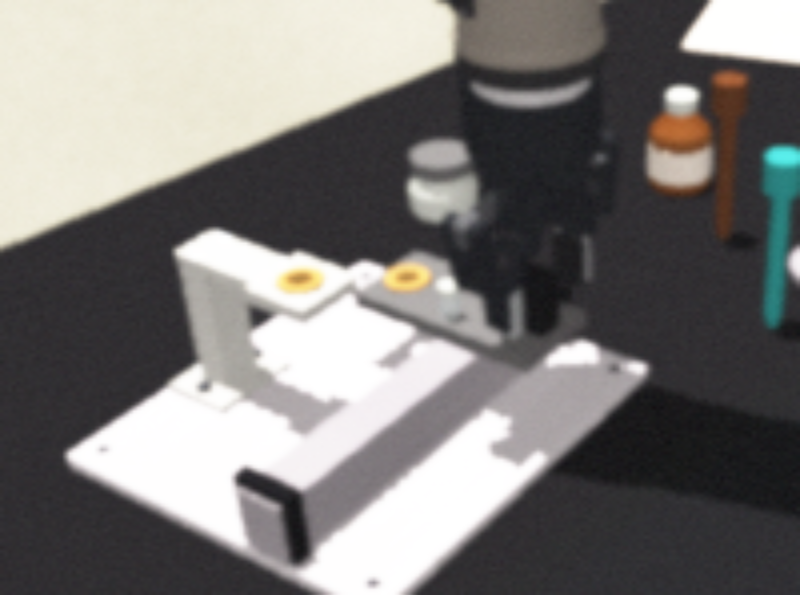

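The fingers straddle the grip (about (540,300) in the crop), clear of the vials. I'll close on it.

play_rows --increments '[[[-0.0016, -0.0015, 0.0015], [0, 0, 0]], [[0, 0, 0], [0, 0, 0]], [[0, 0, 0], [0, 0, 0]], [[0, 0, 0], [0, 0, 0]], [[0, 0, 0], [0, 0, 0]], [[0, 0, 0], [0, 0, 0]], [[0, 0, 0], [0, 0, 0]], [[0, 0, 0], [0, 0, 0]], [[0, 0, 0], [0, 0, 0]]]' --gripper 0.01 --grip_force 40

```text
t: 4.07
eef_pos: [0.5252, 0.0576, 0.0888]
tool_rot: [0.536, -0.535, 0.461, -0.462]
contact_force: [-0.9, 0.9, 6.5]
gripper_width: 0.227
```

```bash
python3 - <<'E'
from h import *
o,p,R=pose();print(o['contact_force'],o['gripper_width']*85.4,p)
# measured displacement target along track y
plan([p[0]-.0876*.1464,p[1]+.0876*.9892,p[2]],.147-np.pi/2)
E
```

```text
[-0.91844618  0.9490343   6.54942065] 19.344539433437017 [0.52520161 0.05760695 0.08880637]
t 4.0667 pos [0.5252 0.0576 0.0888] turn first deg [-0.11  0.01 -0.01] then shift (target axes) m [-0.0876  0.      0.    ]
```

play_rows --increments '[[[-0.003, -0.001, 0], [0, 0, 0]], [[-0.006, 0, 0], [0, 0, 0]], [[-0.008, 0, 0], [0, 0, 0]], [[-0.01, 0, 0], [0, 0, 0]], [[-0.01, 0, 0], [0, 0, 0]], [[-0.01, 0, 0], [0, 0, 0]], [[-0.01, 0, 0], [0, 0, 0]], [[-0.01, 0, 0], [0, 0, 0]], [[-0.008, 0, 0], [0, 0, 0]], [[-0.006, 0, 0], [0, 0, 0]], [[-0.004, 0, 0], [0, 0, 0]], [[-0.0026, 0, 0], [0, 0, 0]], [[0, 0, 0], [0, 0, 0]], [[0, 0, 0], [0, 0, 0]], [[0, 0, 0], [0, 0, 0]]]'

```text
t: 5.32
eef_pos: [0.5121, 0.1457, 0.0889]
tool_rot: [0.536, -0.535, 0.462, -0.462]
contact_force: [5.0, 2.5, -5.6]
gripper_width: 0.228
```

```bash
python3 - <<'E'
from h import *
plan([.5252-.0128,.0576+.0867,.0888],.147-np.pi/2); print(get_obs()['contact_force'])
t=snap('top','top2');s=snap('side','side2')
a=cv2.imread('pics/top2.png');b=cv2.imread('pics/side2.png')
u=px(t,[.6043,.1582,.13]);w=px(s,[.6043,.1582,.105]);print(u,w)
u=u.astype(int);w=w.astype(int)
o=np.hstack([cv2.resize(a[u[1]-20:u[1]+20,u[0]-20:u[0]+20],(400,400),interpolation=cv2.INTER_CUBIC),cv2.resize(b[w[1]-20:w[1]+20,w[0]-20:w[0]+20],(400,400),interpolation=cv2.INTER_CUBIC)])
cv2.imwrite('pics/al2.png',o); print(u,w)
E
```

```text
t 5.3167 pos [0.5121 0.1457 0.0889] turn first deg [-0.1   0.06 -0.08] then shift (target axes) m [0.0014 0.0001 0.0001]
[ 4.9505721   2.53068888 -5.5878207 ]
[157.4152122  182.39443159] [187.32267956 237.59509046]
[157 182] [187 237]
```

View pics/al2.png

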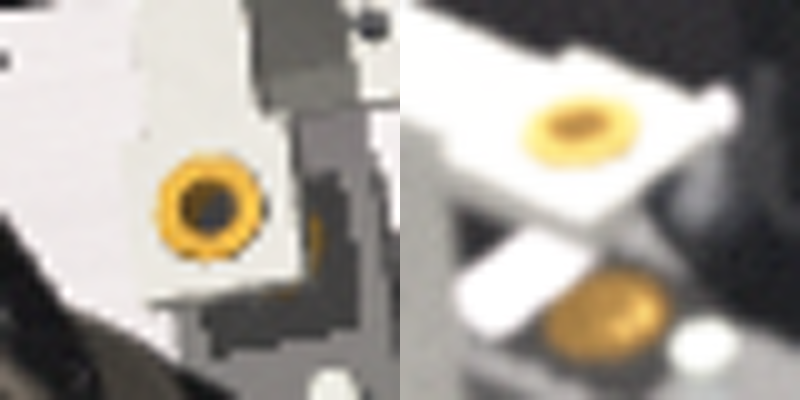

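```bash
cat >> h.py <<'E'
TP=np.array([.54819,.12685]);TH=.147
TM=np.array([[np.cos(TH),-np.sin(TH)],[np.sin(TH),np.cos(TH)]])
def t2w(x,y,z): return np.r_[TP+TM@[x,y],z]
E
python3 - <<'E'
from h import *
from scipy.optimize import brentq
for tag in('side0','side2'):
    s=load(tag); hsv=cv2.cvtColor(s['color'],cv2.COLOR_RGB2HSV)
    m=((hsv[...,0]>12)&(hsv[...,0]<32)&(hsv[...,1]>90)&(hsv[...,2]>70)).astype(np.uint8)
    n,l,st,ce=cv2.connectedComponentsWithStats(m)
    for i in range(1,n):
        x,y,w,h,a=st[i]
        if a>15 and 150<x<260 and 200<y<260:
            print(tag,st[i],ce[i].round(2),'depthz',np.round(world(s,*ce[i]),3))
            # soft extents along widest rows
            uc=x+(w-1)/2
            for z in(.13,.077):
                f=lambda yy:px(s,t2w(.06,yy,z))[0]-uc
                fc=lambda yy:px(s,t2w(.06,yy,z))[0]-ce[i][0]
                yy=brentq(f,-.15,.15);yc=brentq(fc,-.15,.15)
                print('  z',z,'track y',round(yy,4),round(yc,4),'pred px',px(s,t2w(.06,yy,z)).round(1))
E
```

```text
side0 [180 227  11   6  54] [184.8  229.61] depthz [0.611 0.158 0.124]
  z 0.13 track y 0.0267 0.0273 pred px [185.  229.6]
  z 0.077 track y 0.0348 0.0355 pred px [185.  250.1]
side0 [206 226  12   7  70] [211.39 228.91] depthz [0.627 0.069 0.069]
  z 0.13 track y -0.0654 -0.065 pred px [211.5 210.3]
  z 0.077 track y -0.0595 -0.0591 pred px [211.5 229.4]
side2 [180 227  10   6  49] [184.69 229.69] depthz [0.613 0.156 0.122]
  z 0.13 track y 0.0283 0.0277 pred px [184.5 229.9]
  z 0.077 track y 0.0365 0.0358 pred px [184.5 250.5]
side2 [181 244  13   9  87] [187.48 248.21] depthz [0.612 0.156 0.069]
  z 0.13 track y 0.0202 0.0186 pred px [187.  228.1]
  z 0.077 track y 0.0282 0.0266 pred px [187.  248.5]
```

```bash
python3 - <<'E'
from h import *
a=load('top0');b=load('top2')
def gold(c,box):
    x0,x1,y0,y1=box
    i=c['color'][y0:y1,x0:x1].astype(float); w=np.clip((i[...,0]-i[...,2]-60)/100,0,1)
    y,x=np.mgrid[y0:y1,x0:x1]; return (w*x).sum()/w.sum(),(w*y).sum()/w.sum(),w.sum()
U=gold(a,(150,166,174,191));L=gold(a,(187,204,173,190)); print(U,L)
inv=lambda X:TM.T@(X[:2]-TP)
print(inv(atz(a,*U[:2],.13)),inv(atz(a,*L[:2],.077)))
# right edge profile of lower bush before/after, along image row through centre
g=lambda c,v,u0,u1:[int(x) for x in (c['color'][v,u0:u1,0].astype(int)-c['color'][v,u0:u1,2])]
vl=int(round(L[1]));print(vl,g(a,vl,186,206))
P=px(b,t2w(.06,.0228,.077));print('pred low centre',P)
for v in range(183,191):print(v,g(b,v,160,176))
print('before')
Q=px(a,t2w(.06,-.0648,.077));print(Q)
for v in range(int(Q[1])-3,int(Q[1])+6):print(v,g(a,v,188,208))
E
```

```text
(np.float64(157.27012889968242), np.float64(182.357556510368), np.float64(53.53)) (np.float64(194.98724082934606), np.float64(180.80163476874003), np.float64(50.160000000000004))
[0.06025792 0.0231558 ] [ 0.06029307 -0.06472393]
181 [6, 6, 6, 15, 89, 160, 133, 44, 24, 5, 5, 8, 135, 161, 93, 6, 6, 6, 7, 6]
pred low centre [163.47385207 186.23345074]
183 [75, 159, 161, 32, 11, 13, 14, 8, 35, 1, 1, 2, 7, 6, 6, 4]
184 [144, 164, 138, 28, 10, 11, 13, 10, 76, 16, 2, 2, 6, 6, 7, 5]
185 [162, 159, 56, 12, 10, 11, 11, 10, 64, 27, 4, 4, 4, 6, 6, 3]
186 [161, 78, 13, 10, 11, 11, 10, 10, 67, 29, 3, 1, 1, 6, 7, 3]
187 [53, 12, 10, 11, 11, 11, 9, 9, 48, 17, 1, 2, 0, 6, 6, 4]
188 [12, 10, 10, 11, 10, 10, 10, 10, 41, 5, 3, 2, 4, 6, 4, 2]
189 [10, 10, 11, 11, 10, 10, 16, 9, 21, 2, 1, 3, 3, 8, 6, 4]
190 [15, 12, 12, 9, 9, 9, 22, 5, 5, 3, 2, 1, 4, 6, 7, 5]
before
[195.02875555 180.90041412]
177 [6, 5, 7, 15, 113, 154, 158, 162, 159, 159, 137, 17, 5, 5, 6, 7, 6, 5, 6, 6]
178 [6, 7, 13, 87, 161, 163, 141, 114, 134, 159, 164, 119, 6, 6, 6, 6, 5, 5, 5, 6]
179 [5, 10, 52, 154, 163, 106, 77, 70, 66, 111, 162, 161, 52, 6, 5, 7, 7, 6, 5, 6]
180 [7, 8, 59, 163, 157, 65, 41, 7, 8, 12, 156, 163, 89, 4, 7, 7, 6, 5, 2, 5]
181 [6, 15, 89, 160, 133, 44, 24, 5, 5, 8, 135, 161, 93, 6, 6, 6, 7, 6, 7, 4]
182 [6, 13, 90, 160, 159, 48, 8, 7, 10, 45, 158, 163, 73, 5, 8, 5, 7, 6, 3, 3]
183 [5, 6, 40, 162, 163, 146, 45, 10, 82, 153, 164, 149, 21, 6, 4, 8, 6, 5, 5, 2]
184 [4, 5, 16, 101, 162, 161, 154, 148, 156, 160, 126, 63, 8, 6, 5, 5, 6, 6, 8, 2]
185 [6, 4, 5, 19, 85, 155, 163, 161, 162, 137, 42, 9, 6, 5, 5, 6, 7, 8, 8, 2]
```

play_rows --increments '[[[0, 0, 0], [0, 0, 0]], [[0, 0, 0], [0, 0, 0]], [[0, 0, 0], [0, 0, 0]], [[0, 0, 0], [0, 0, 0]], [[0, 0, 0], [0, 0, 0]], [[0, -0.005, 0], [0, 0, 0]], [[0, -0.01, 0], [0, 0, 0]], [[0, -0.02, 0], [0, 0, 0]], [[0, -0.03, 0], [0, 0, 0]], [[0, -0.03, 0], [0, 0, 0]], [[0, -0.03, 0], [0, 0, 0]], [[0, -0.02, 0], [0, 0, 0]], [[0, 0, 0], [0, 0, 0]]]' --gripper 0.05

```text
t: 6.5
eef_pos: [0.5142, 0.145, 0.2397]
tool_rot: [0.538, -0.533, 0.46, -0.464]
contact_force: [0.3, -0.0, 0.2]
gripper_width: 0.585
```

```bash
python3 - <<'E'
from h import *
plan([.4787,-.1945,.2],.147-np.pi/2)
E
```

```text
t 6.5 pos [0.5142 0.145  0.2397] turn first deg [-0.52 -0.01 -0.08] then shift (target axes) m [ 0.3307  0.0397 -0.0848]
```

play_rows --increments '[[[0.01, 0, -0.0026], [0, 0, 0]], [[0.02, 0, -0.0051], [0, 0, 0]], [[0.03, 0, -0.0077], [0, 0, 0]], [[0.03, 0, -0.0077], [0, 0, 0]], [[0.03, 0, -0.0077], [0, 0, 0]], [[0.03, 0, -0.0077], [0, 0, 0]], [[0.03, 0, -0.0077], [0, 0, 0]], [[0.03, 0, -0.0077], [0, 0, 0]], [[0.03, 0, -0.0077], [0, 0, 0]], [[0.03, 0, -0.0077], [0, 0, 0]], [[0.03, 0, -0.0077], [0, 0, 0]], [[0.02, 0, -0.0051], [0, 0, 0]], [[0.01, 0, -0.0026], [0, 0, 0]], [[0, 0, 0], [0, 0, 0]], [[0, 0, 0], [0, 0, 0]]]'

```text
t: 7.75
eef_pos: [0.4756, -0.1944, 0.2332]
tool_rot: [-0.535, 0.535, -0.463, 0.461]
contact_force: [0.2, 0.4, -0.2]
gripper_width: 0.586
```

```bash
python3 - <<'E'
from h import *
plan([.4787,-.1945,.127],.147-np.pi/2)
c=snap('top','top3')
def gold(c,box):
    x0,x1,y0,y1=box
    i=c['color'][y0:y1,x0:x1].astype(int)
    return i[...,0]-i[...,2]
g=gold(c,(160,176,183,191)); print(g); print(c['color'][186,160:176].tolist())
E
```

```text
t 7.75 pos [ 0.4756 -0.1944  0.2332] turn first deg [ 0.06 -0.02 -0.07] then shift (target axes) m [0.0006 0.1062 0.0031]
[[ 77 161 158  30  11  12  14   7  32   2   2   3   6   6   5   4]
 [143 162 139  29  10  10  13  11  76  15   2   3   4   5   5   4]
 [161 159  55  11  12  11  11  10  68  28   1   4   4   6   6   2]
 [160  78  13  11  12  10  10  10  64  30   3   3   4   6   6   4]
 [ 53  12  10  10  11  11  11  10  46  18   1   1   3   6   6   3]
 [ 13  11  11  10  11  10  10  10  38   6   1   3   3   6   5   3]
 [  9  10  11  10  10  11  16   9  20   2   3   4   1   5   5   4]
 [ 16  12  12   9   8   9  19   3   4   1   1   3   3   4   6   5]]
[[239, 191, 79], [171, 141, 93], [230, 226, 217], [235, 232, 224], [235, 231, 223], [237, 234, 227], [232, 230, 222], [97, 92, 87], [115, 93, 51], [78, 67, 48], [67, 64, 64], [69, 68, 66], [87, 84, 83], [134, 129, 128], [134, 128, 128], [90, 86, 86]]
```

play_rows --increments '[[[0.0006, 0.006, 0.0031], [0, 0, 0]], [[0, 0.02, 0], [0, 0, 0]], [[0, 0.02, 0], [0, 0, 0]], [[0, 0.02, 0], [0, 0, 0]], [[0, 0.015, 0], [0, 0, 0]], [[0, 0.015, 0], [0, 0, 0]], [[0, 0.01, 0], [0, 0, 0]], [[0, 0, 0], [0, 0, 0]], [[0, 0, 0], [0, 0, 0]]]'

```text
t: 8.55
eef_pos: [0.4794, -0.1942, 0.1275]
tool_rot: [-0.536, 0.536, -0.462, 0.461]
contact_force: [0.2, 0.1, -0.3]
gripper_width: 0.587
```

```bash
python3 - <<'E'
from h import *
plan([.4787,-.1945,.127],.147-np.pi/2)
b=snap('side','side4');a=snap('top','top4')
w=px(b,[.479,-.1945,.14]).astype(int);u=px(a,[.479,-.1945,.14]).astype(int);print(w,u)
o=np.hstack([cv2.resize(x['color'][p[1]-35:p[1]+35,p[0]-35:p[0]+35,::-1],(400,400),interpolation=cv2.INTER_CUBIC) for x,p in((a,u),(b,w))]);cv2.imwrite('pics/rod4.png',o)
E
```

```text
t 8.55 pos [ 0.4794 -0.1942  0.1275] turn first deg [ 0.04  0.08 -0.04] then shift (target axes) m [ 0.0002  0.0005 -0.0008]
[322 184] [296 228]
```

View pics/rod4.png

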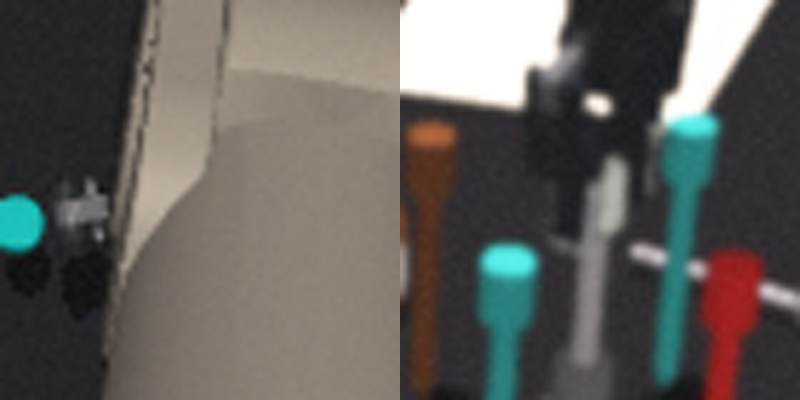

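The white knob sits between the fingers at about (605,195), with the decoys clear on every side. Closing on it.

play_rows --increments '[[[0, 0, 0], [0, 0, 0]], [[0, 0, 0], [0, 0, 0]], [[0, 0, 0], [0, 0, 0]], [[0, 0, 0], [0, 0, 0]], [[0, 0, 0], [0, 0, 0]], [[0, 0, 0], [0, 0, 0]], [[0, 0, 0], [0, 0, 0]], [[0, 0, 0], [0, 0, 0]], [[0, 0, 0], [0, 0, 0]]]' --gripper 0.01 --grip_force 70

```text
t: 9.4
eef_pos: [0.4799, -0.1948, 0.1287]
tool_rot: [0.536, -0.535, 0.462, -0.462]
contact_force: [-0.5, 2.2, 5.4]
gripper_width: 0.262
```

play_rows --increments '[[[0, -0.003, 0], [0, 0, 0]], [[0, -0.006, 0], [0, 0, 0]], [[0, -0.01, 0], [0, 0, 0]], [[0, -0.01, 0], [0, 0, 0]], [[0, -0.01, 0], [0, 0, 0]], [[0, -0.01, 0], [0, 0, 0]], [[0, -0.01, 0], [0, 0, 0]], [[0, -0.015, 0], [0, 0, 0]], [[0, -0.02, 0], [0, 0, 0]], [[0, -0.025, 0], [0, 0, 0]], [[0, -0.025, 0], [0, 0, 0]], [[0, -0.02, 0], [0, 0, 0]], [[0, -0.01, 0], [0, 0, 0]], [[0, -0.005, 0], [0, 0, 0]], [[0, 0, 0], [0, 0, 0]], [[0, 0, 0], [0, 0, 0]]]'

```text
t: 10.73
eef_pos: [0.4787, -0.1951, 0.3059]
tool_rot: [-0.535, 0.536, -0.462, 0.462]
contact_force: [-0.5, 0.4, -0.8]
gripper_width: 0.258
```

```bash
python3 - <<'E'
from h import *
plan([.604,.158,.30],.147-np.pi/2); o=get_obs(); print(o['contact_force'],o['torque'],o['q'].round(2),o['gripper_width'])
E
```

```text
t 10.7333 pos [ 0.4787 -0.1951  0.3059] turn first deg [ 0.08 -0.   -0.03] then shift (target axes) m [-0.3309  0.0059  0.1756]
[-0.45937986  0.39080825 -0.81914039] [-0.00599675  0.0261576  -0.04665958] [ 0.41  0.16 -0.16  1.83  0.03  1.16 -1.19] 0.25810516751314233
```

Move over the bracket (tip about 187 mm up).

play_rows --increments '[[[-0.009, 0, 0.0048], [0, 0, 0]], [[-0.018, 0, 0.0096], [0, 0, 0]], [[-0.025, 0, 0.0133], [0, 0, 0]], [[-0.025, 0, 0.0133], [0, 0, 0]], [[-0.025, 0, 0.0133], [0, 0, 0]], [[-0.025, 0, 0.0133], [0, 0, 0]], [[-0.025, 0, 0.0133], [0, 0, 0]], [[-0.025, 0, 0.0133], [0, 0, 0]], [[-0.025, 0, 0.0133], [0, 0, 0]], [[-0.025, 0, 0.0133], [0, 0, 0]], [[-0.025, 0, 0.0133], [0, 0, 0]], [[-0.025, 0, 0.0133], [0, 0, 0]], [[-0.025, 0, 0.0133], [0, 0, 0]], [[-0.018, 0, 0.0096], [0, 0, 0]], [[-0.011, 0, 0.0053], [0, 0, 0]], [[0, 0, 0], [0, 0, 0]], [[0, 0, 0], [0, 0, 0]], [[0, 0, 0], [0, 0, 0]]]'

```text
t: 12.23
eef_pos: [0.6043, 0.1563, 0.3062]
tool_rot: [-0.534, 0.536, -0.462, 0.462]
contact_force: [0.4, -0.7, -1.3]
gripper_width: 0.257
```

```bash
python3 - <<'E'
from h import *
plan([.604,.158,.28],.147-np.pi/2); o=get_obs(); print(o['q'].round(2))
b=snap('side','side5');a=snap('top','top5')
w=px(b,[.604,.158,.17]).astype(int);u=px(a,[.604,.158,.17]).astype(int);print(w,u)
o=np.hstack([cv2.resize(x['color'][p[1]-35:p[1]+35,p[0]-35:p[0]+35,::-1],(400,400),interpolation=cv2.INTER_CUBIC) for x,p in((a,u),(b,w))]);cv2.imwrite('pics/in5.png',o)
E
```

```text
t 12.2333 pos [0.6043 0.1563 0.3062] turn first deg [ 0.07 -0.1   0.07] then shift (target axes) m [-0.0018  0.0262 -0.    ]
[-0.09  0.36 -0.36  1.57  0.13  1.23 -1.89]
[184 213] [152 179]
```

View pics/in5.png

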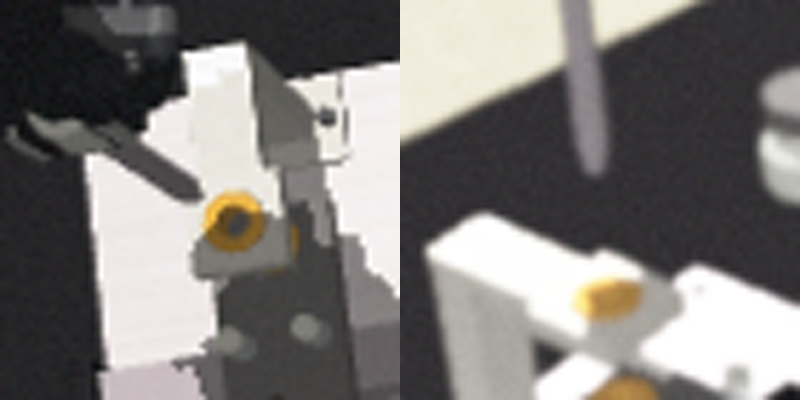

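Both views show the tip right over the upper bushing: side tip (595,172) against bush (610,298). I'll lower to about 8 mm above the rim and measure finely.

play_rows --increments '[[[-0.0015, 0.01, 0], [0, 0, 0]], [[0, 0.015, 0], [0, 0, 0]], [[0, 0.012, 0], [0, 0, 0]], [[0, 0.008, 0], [0, 0, 0]], [[0, 0, 0], [0, 0, 0]], [[0, 0, 0], [0, 0, 0]], [[0, 0, 0], [0, 0, 0]]]'

```text
t: 12.92
eef_pos: [0.6047, 0.1596, 0.2623]
tool_rot: [0.536, -0.535, 0.462, -0.462]
contact_force: [0.4, 0.1, -0.8]
gripper_width: 0.265
```

```bash
python3 - <<'E'
from h import *
plan([.604,.158,.28],.147-np.pi/2)
b=snap('side','side6');a=snap('top','top6')
w=px(b,[.604,.158,.137]).astype(int);u=px(a,[.604,.158,.137]).astype(int);print(w,u)
o=np.hstack([cv2.resize(x['color'][p[1]-17:p[1]+17,p[0]-17:p[0]+17,::-1],(400,400),interpolation=cv2.INTER_CUBIC) for x,p in((a,u),(b,w))]);cv2.imwrite('pics/in6.png',o)
E
```

```text
t 12.9167 pos [0.6047 0.1596 0.2623] turn first deg [-0.05 -0.01 -0.01] then shift (target axes) m [ 0.0014 -0.0177 -0.0009]
[185 226] [156 181]
```

View pics/in6.png

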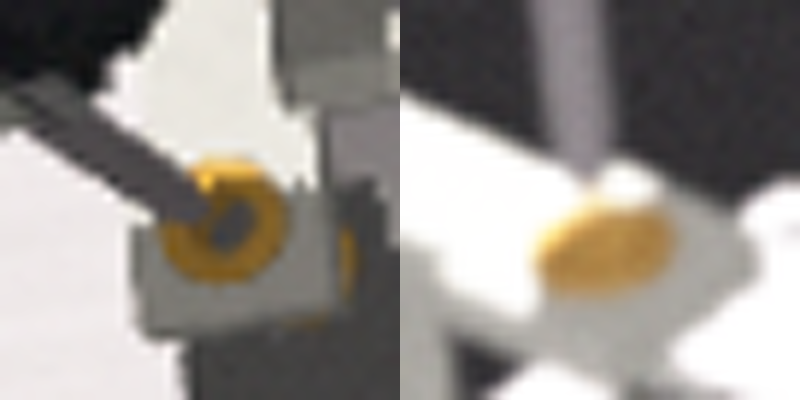

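```bash
python3 - <<'E'
from h import *
k=400/34
a,b=load('top6'),load('side6')
f=lambda x,y,c:((x+.5)/k-.5+c[0]-17,(y+.5)/k-.5+c[1]-17)
z=.1436
Bt=atz(a,*f(224,220,(156,181)),.13);Tt=[atz(a,*f(x,y,(156,181)),z) for x,y in((206,207),(212,208))]
print('top bush',Bt,'tip',Tt)
up=np.array([.6043,.158,.13])
# per-camera residual: observed minus predicted of bush, then rod at same xy
for n,c,cc,bb in(('top',a,(156,181),(224,220)),('side',b,(185,226),(206,None))):
    for zz in(.13,.1436,.16,.18):
        q=px(c,[up[0],up[1],zz]); print(n,zz,((q-np.array(cc)+17.5)*k-.5).round(1))
# side rod edges per row (grey vs black background): subpixel
for v in range(209,226):
    r=b['color'][v,174:198].astype(int).sum(1)//3; print(v,r.tolist())
E
```

```text
top bush [0.60469092 0.15777653 0.13      ] tip [array([0.60482464, 0.15743087, 0.1436    ]), array([0.60457205, 0.1561112 , 0.1436    ])]
top 0.13 [222.9 221.8]
top 0.1436 [203.3 209.4]
top 0.16 [178.9 194.1]
top 0.18 [147.8 174.5]
side 0.13 [220.  236.4]
side 0.1436 [212.4 178. ]
side 0.16 [203.2 106.3]
side 0.18 [191.6  16.9]
209 [52, 48, 48, 51, 68, 107, 132, 140, 138, 132, 111, 76, 50, 49, 50, 50, 52, 51, 55, 49, 50, 52, 50, 49]
210 [47, 51, 50, 50, 64, 102, 129, 143, 141, 133, 116, 78, 59, 53, 52, 50, 53, 53, 44, 50, 49, 51, 48, 49]
211 [47, 49, 48, 53, 58, 95, 128, 138, 139, 133, 118, 83, 58, 49, 50, 48, 51, 51, 47, 47, 50, 50, 49, 52]
212 [49, 50, 50, 50, 57, 87, 126, 138, 144, 138, 123, 84, 59, 49, 52, 50, 50, 47, 52, 53, 53, 51, 50, 49]
213 [49, 52, 53, 50, 60, 84, 122, 139, 142, 135, 122, 90, 59, 53, 52, 52, 48, 50, 51, 50, 51, 49, 49, 54]
214 [49, 49, 48, 52, 54, 80, 120, 139, 143, 135, 124, 92, 62, 54, 52, 50, 48, 50, 48, 52, 50, 50, 47, 53]
215 [49, 53, 48, 49, 54, 77, 118, 139, 141, 141, 127, 98, 64, 51, 46, 50, 52, 50, 50, 47, 55, 51, 50, 48]
216 [51, 50, 53, 52, 51, 
[... 392 characters left out ...]
0, 49, 52]
220 [224, 180, 127, 86, 62, 59, 92, 122, 141, 142, 134, 112, 79, 54, 51, 51, 52, 50, 50, 52, 53, 47, 49, 50]
221 [252, 245, 226, 182, 132, 96, 92, 122, 141, 145, 135, 113, 81, 61, 52, 49, 50, 51, 47, 49, 50, 46, 50, 49]
222 [254, 253, 252, 246, 229, 194, 164, 151, 145, 142, 139, 141, 143, 123, 85, 58, 50, 50, 51, 51, 50, 50, 50, 50]
223 [254, 254, 254, 253, 252, 250, 246, 229, 183, 152, 156, 201, 234, 224, 183, 126, 79, 56, 51, 52, 49, 48, 51, 48]
224 [254, 254, 254, 254, 254, 254, 254, 253, 237, 196, 194, 236, 250, 250, 240, 205, 138, 87, 68, 58, 48, 50, 49, 49]
225 [254, 254, 254, 254, 254, 254, 255, 254, 251, 235, 227, 240, 246, 248, 239, 209, 160, 133, 114, 90, 71, 59, 56, 91]
```

```bash
python3 - <<'E'
from h import *
a=load('top6'); g=cv2.cvtColor(a['color'],cv2.COLOR_RGB2GRAY).astype(np.float32)
up=np.array([.6047,.1578]) # top bush
for zz in(.15,.155,.16,.165,.17,.175):
    q=px(a,[*up,zz]);q2=px(a,[*up,zz+.01]);d=(q2-q)/np.hypot(*(q2-q));n=np.array([-d[1],d[0]]); n=-n if n[0]<0 else n
    s=np.arange(-5,5.01,.5);P=q+s[:,None]*n
    v=cv2.remap(g,P[:,:1].astype(np.float32),P[:,1:].astype(np.float32),cv2.INTER_LINEAR).ravel()
    print(zz,q.round(1),n.round(2),v.astype(int).tolist())
q=px(a,[*up,.16]);print('px per m along +x,+y',((px(a,[*(up+[.01,0]),.16])-q)/.01).round(),((px(a,[*(up+[0,.01]),.16])-q)/.01).round())
E
```

```text
0.15 [155.1 180.7] [ 0.53 -0.85] [109, 100, 95, 94, 93, 90, 81, 74, 74, 74, 75, 81, 101, 149, 177, 170, 178, 194, 205, 215, 223]
0.155 [154.5 180.3] [ 0.53 -0.85] [117, 112, 105, 100, 93, 85, 78, 76, 75, 74, 73, 76, 91, 129, 163, 183, 194, 205, 215, 224, 232]
0.16 [153.8 179.9] [ 0.53 -0.85] [119, 119, 116, 106, 96, 88, 80, 75, 74, 72, 72, 78, 90, 120, 156, 188, 208, 221, 223, 232, 233]
0.165 [153.2 179.5] [ 0.53 -0.85] [127, 134, 148, 158, 146, 100, 77, 74, 73, 73, 74, 77, 97, 129, 167, 206, 232, 232, 232, 232, 232]
0.17 [152.5 179.1] [ 0.53 -0.85] [150, 152, 188, 221, 178, 118, 88, 77, 74, 74, 73, 77, 86, 119, 168, 219, 232, 232, 232, 231, 231]
0.175 [151.9 178.6] [ 0.53 -0.85] [215, 212, 228, 211, 177, 127, 92, 73, 73, 73, 73, 75, 87, 113, 152, 196, 227, 232, 232, 231, 231]
px per m along +x,+y [  14. -390.] [-396.    9.]
```

play_rows --increments '[[[0.00195, 0, -0.0005], [0, 0, 0]], [[0, 0, 0], [0, 0, 0]], [[0, 0, 0], [0, 0, 0]], [[0, 0.004, 0], [0, 0, 0]], [[0, 0.004, 0], [0, 0, 0]], [[0, 0.003, 0], [0, 0, 0]], [[0, 0.003, 0], [0, 0, 0]], [[0, 0.002, 0], [0, 0, 0]], [[0, 0.002, 0], [0, 0, 0]], [[0, 0.002, 0], [0, 0, 0]], [[0, 0, 0], [0, 0, 0]], [[0, 0, 0], [0, 0, 0]]]'

```text
t: 14.02
eef_pos: [0.6041, 0.1575, 0.2417]
tool_rot: [-0.535, 0.535, -0.462, 0.462]
contact_force: [0.2, 0.1, -1.1]
gripper_width: 0.258
```

```bash
python3 - <<'E'
from h import *
plan([.6047,.1578,.15],.147-np.pi/2);o=get_obs();print(o['contact_force'],o['torque'])
E
```

```text
t 14.0167 pos [0.6041 0.1575 0.2417] turn first deg [ 0.01 -0.   -0.  ] then shift (target axes) m [-0.0002  0.0917  0.0006]
[ 0.16328141  0.11352198 -1.107864  ] [-0.01051331 -0.04949511  0.02481684]
```

play_rows --increments '[[[0, 0.002, 0], [0, 0, 0]], [[0, 0.002, 0], [0, 0, 0]], [[0, 0.002, 0], [0, 0, 0]], [[0, 0.002, 0], [0, 0, 0]], [[0, 0.002, 0], [0, 0, 0]], [[0, 0.002, 0], [0, 0, 0]], [[0, 0.002, 0], [0, 0, 0]], [[0, 0.002, 0], [0, 0, 0]], [[0, 0.002, 0], [0, 0, 0]], [[0, 0.002, 0], [0, 0, 0]], [[0, 0, 0], [0, 0, 0]], [[0, 0, 0], [0, 0, 0]]]'

```text
t: 15.02
eef_pos: [0.6041, 0.1575, 0.2217]
tool_rot: [-0.535, 0.535, -0.462, 0.462]
contact_force: [-0.3, -0.4, -1.0]
gripper_width: 0.26
```

```bash
python3 - <<'E'
from h import *
plan([.6041,.1575,.154],.147-np.pi/2);o=get_obs();print(o['contact_force'],o['torque'])
b=snap('side','side7');a=snap('top','top7')
w=px(b,[.604,.158,.115]).astype(int);u=px(a,[.604,.158,.13]).astype(int)
o=np.hstack([cv2.resize(x['color'][p[1]-25:p[1]+25,p[0]-25:p[0]+25,::-1],(400,400),interpolation=cv2.INTER_CUBIC) for x,p in((a,u),(b,w))]);cv2.imwrite('pics/in7.png',o)
E
```

```text
t 15.0167 pos [0.6041 0.1575 0.2217] turn first deg [ 0.01  0.   -0.  ] then shift (target axes) m [-0.      0.0677  0.    ]
[-0.25708103 -0.35492917 -0.96087198] [-0.01880016 -0.03248346  0.00073296]
```

View pics/in7.png

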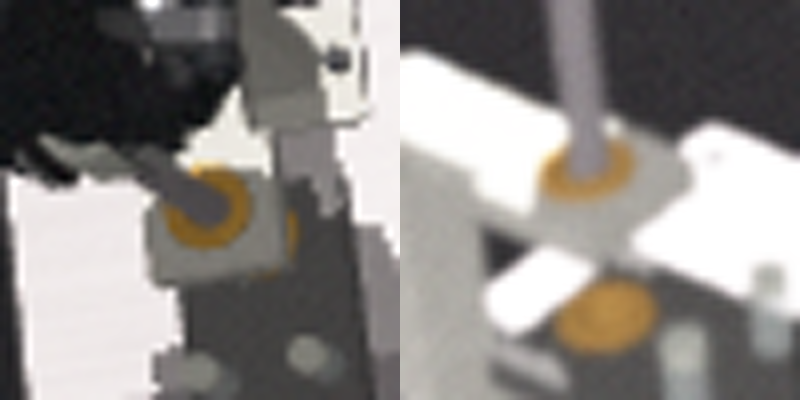

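The rod is in the upper bushing, centred (side view rod at x=588, bush 540–635), with no contact force. Continuing down to the lower bushing.

play_rows --increments '[[[0, 0.003, 0], [0, 0, 0]], [[0, 0.004, 0], [0, 0, 0]], [[0, 0.004, 0], [0, 0, 0]], [[0, 0.004, 0], [0, 0, 0]], [[0, 0.003, 0], [0, 0, 0]], [[0, 0.003, 0], [0, 0, 0]], [[0, 0.002, 0], [0, 0, 0]], [[0, 0.002, 0], [0, 0, 0]], [[0, 0.002, 0], [0, 0, 0]], [[0, 0.002, 0], [0, 0, 0]], [[0, 0.002, 0], [0, 0, 0]], [[0, 0.002, 0], [0, 0, 0]], [[0, 0, 0], [0, 0, 0]], [[0, 0, 0], [0, 0, 0]]]'

```text
t: 16.28
eef_pos: [0.6041, 0.1575, 0.1887]
tool_rot: [0.535, -0.535, 0.462, -0.462]
contact_force: [0.2, 0.8, -1.2]
gripper_width: 0.259
```

play_rows --increments '[[[0, 0.002, 0], [0, 0, 0]], [[0, 0.002, 0], [0, 0, 0]], [[0, 0.002, 0], [0, 0, 0]], [[0, 0.002, 0], [0, 0, 0]], [[0, 0.002, 0], [0, 0, 0]], [[0, 0.002, 0], [0, 0, 0]], [[0, 0.002, 0], [0, 0, 0]], [[0, 0, 0], [0, 0, 0]]]'

```text
t: 16.95
eef_pos: [0.6041, 0.1576, 0.1744]
tool_rot: [0.535, -0.535, 0.462, -0.462]
contact_force: [0.7, 1.4, -2.6]
gripper_width: 0.261
```

play_rows --increments '[[[0, 0.003, 0], [0, 0, 0]], [[0, 0.003, 0], [0, 0, 0]], [[0, 0.003, 0], [0, 0, 0]], [[0, 0.003, 0], [0, 0, 0]], [[0, 0.003, 0], [0, 0, 0]], [[0, 0.003, 0], [0, 0, 0]], [[0, 0.002, 0], [0, 0, 0]], [[0, 0, 0], [0, 0, 0]], [[0, 0, 0], [0, 0, 0]], [[0, 0, 0], [0, 0, 0]], [[0, 0, 0], [0, 0, 0]]]'

```text
t: 17.87
eef_pos: [0.6041, 0.1577, 0.1547]
tool_rot: [0.535, -0.535, 0.462, -0.462]
contact_force: [1.2, 2.2, -3.9]
gripper_width: 0.26
```

```bash
python3 - <<'E'
from h import *
plan([.6041,.1575,.154],.147-np.pi/2);o=get_obs();print(o['contact_force'],o['torque'],o['gripper_width'],abs(o['joint_vel']).max())
b=snap('side','side8')
w=px(b,[.604,.158,.09]).astype(int)
cv2.imwrite('pics/in8.png',cv2.resize(b['color'][w[1]-40:w[1]+35,w[0]-50:w[0]+50,::-1],(800,600),interpolation=cv2.INTER_CUBIC))
E
```

```text
t 17.8667 pos [0.6041 0.1577 0.1547] turn first deg [-0.    0.01 -0.02] then shift (target axes) m [0.0002 0.0007 0.    ]
[ 1.18248286  2.15191686 -3.86960132] [ 0.69227195 -0.42127801 -0.02490454] 0.2602025638976094 0.0013845458040168653
```

View pics/in8.png

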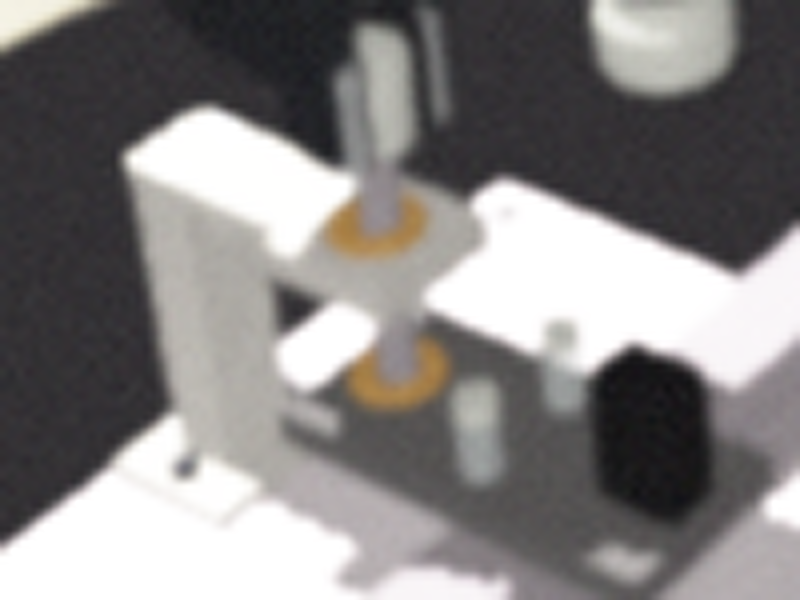

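The rod runs through both bushings: upper at (378,220), lower at (397,370). There is a small side load of about 2.5 N, which I'll relax before handing in.

play_rows --increments '[[[-0.0006, 0, 0.0004], [0, 0, 0]], [[0, 0, 0], [0, 0, 0]], [[0, 0, 0], [0, 0, 0]], [[0, 0, 0], [0, 0, 0]], [[0, 0, 0], [0, 0, 0]], [[0, 0, 0], [0, 0, 0]]]'

```text
t: 18.42
eef_pos: [0.6043, 0.1578, 0.1548]
tool_rot: [-0.535, 0.535, -0.462, 0.462]
contact_force: [2.0, 0.4, -2.3]
gripper_width: 0.259
```

```bash
python3 - <<'E'
from h import *
o,p,R=pose();print(p,o['contact_force'],o['torque'],o['gripper_width'],abs(o['joint_vel']).max())
b=load('side8');c=snap('side','side9')
# knob underside height check + rod edges
for v in (px(c,[.604,.158,.16])[1],px(c,[.604,.158,.145])[1]):
    print(int(v),c['color'][int(v),176:196].mean(1).astype(int).tolist())
col=int(round(px(c,[.604,.158,.15])[0]-1.3)); print(col,[(v,int(c['color'][v,col].mean())) for v in range(200,232)])
print(px(c,[.6041,.1577,.1547-.1187+.12])-[1.3,0])
E
```

```text
[0.60428247 0.15782953 0.15475184] [ 2.03848581  0.37930138 -2.32309386] [ 0.28342134 -0.16489184  0.0183959 ] 0.258867169023561 0.0019577435857003715
217 [38, 35, 37, 50, 89, 130, 129, 123, 155, 176, 182, 172, 162, 124, 76, 51, 72, 71, 58, 51]
223 [253, 248, 234, 206, 189, 176, 156, 141, 135, 138, 133, 117, 92, 73, 58, 55, 49, 50, 50, 52]
184 [(200, 45), (201, 53), (202, 45), (203, 37), (204, 66), (205, 126), (206, 159), (207, 169), (208, 169), (209, 171), (210, 171), (211, 171), (212, 170), (213, 167), (214, 169), (215, 169), (216, 159), (217, 155), (218, 147), (219, 141), (220, 134), (221, 125), (222, 125), (223, 135), (224, 140), (225, 143), (226, 141), (227, 141), (228, 144), (229, 143), (230, 141), (231, 134)]
[183.86980222 219.05224525]
```

```bash
python3 -c "
from station import hand_in; print(hand_in())"
```

```text
the job is handed in; nothing more can be done
None
```

The job is done and handed in at about 18.5 s of the 67 s allowed. I slid the shuttle about 89 mm by its black grip until its bushing stood under the bracket's. Then I lifted the white-knobbed rod out of its stand and threaded it down through both bushings. The arm is still holding it upright and at rest.

**Last checks**
- **Fit:** the side view shows the rod through both bushings.
- **Tip height:** by the arm's position the tip is about 36 mm above the bench. That is about 23 mm below the shuttle's bushing and 24 mm above the base plate. The tip itself was hidden, but the height of the knob's underside in the side view agreed with this to 1–2 pixels (a few mm).
- **Forces:** about 3 N remained on the tool after I relaxed a slight side load from a light touch on a bushing.
- **Bottle, jar and screwdriver:** none of them was touched, and neither were the coloured look-alike rods.

**What disagreed**
- **Camera agreement:** the two cameras differed by about 5 mm on where the bushings stand along the rail. I therefore aligned by relative measurements within each picture and by the contact force.
- **Bushing alignment:** the camera readings put the shuttle's bushing about 1 mm short of the bracket's, while the arm's position put it about 1 mm past.

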